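# Pin the packing cradle shut

## Robot

A 7-joint arm with a two-finger parallel gripper is mounted at the origin on the work surface. World frame = base frame: x ahead of the robot, y to its left, z up, the work surface at z = 0. Lengths are in m, angles in rad, forces in N, time in s.
With the tool pointing down it reaches from about 0.4 to 0.85 m from the base axis. Payload 4.4 kg.
Tool frame: the origin (TCP) lies at the centre of the arm's flange, where the gripper is bolted on; the fingertips stand 199 mm ahead of it and the grasp point (between the pads) lies 180 mm ahead of it (tip_reach is the distance from the TCP to the fingertips, in m); z points along the fingers, y is the line along which they close (so a half turn about z gives the same grasp; the last joint's range is limited). The gripper opens to 94 mm and grips with 3 to 60 N. Pads are 16 mm wide; open, the fingers measure 119 mm over their backs; the gripper's body (75 mm by 177 mm) begins 78 mm behind the grasp point.
Start: joints at [-1.246, 0.628, 0.038, 1.517, -0.027, 0.996, -0.02], TCP at [0.248, 0.601, 0.405] pointing down, gripper open.
Joint ranges: [-3.06, 3.06], [-0.37, 2.12], [-1.25, 1.32], [0.18, 2.47], [-1.1, 4.24], [0.23, 1.98], [-2.94, 2.94]. Speed limits (rad/s): [2.57, 2.57, 3.14, 3.14, 3.14, 3.14, 3.14].

## Interface

Orientations are given as a unit quaternion [x, y, z, w].
In Python, from station import * gives the robot as it stands. Calls block until the motion is done:
- movep(position, orientation): joint-space move of the TCP to a pose.
- move_l(position, ori=None, vel=0.15): straight line of the TCP; ori=None keeps the orientation; vel is the mean speed in m/s.
- move_joints(angles): joint-space move.
- move_gripper(opening, effort=None): finger opening in m; effort is the grip in N (None keeps the last); returns when the fingers have stopped.
- wait(seconds).
- inverse_kinematics(position, orientation): joint angles nearest the present ones, or None.
- sense(): the state.
- snapshot(name): name is "scene" or "top"; returns (picture, depth): 420x560x3 uint8, blue, green, red; 420x560 float32, m along the optical axis (not along the pixel's ray), 0 where there is no reading.
- camera_info(name): a dict with "camera_matrix" (3x3 intrinsics, pixels), "R" (3x3) and "t" (3): a world point X has camera coordinates R X + t. Camera axes: x right, y down, z forward; pixel columns grow to the right and rows downward; lengths in m; the calibration is good to about 2 mm. A picture is of the moment at which its call begins. camera_info takes no time and is no camera call.
A pose or a line that the arm cannot do raises MotionError and nothing moves.
- job_done(): hands the job in; it is judged then, once.
Trained networks look in the newest picture that a camera, given by its name, has taken for a name from the list of things; names that differ only in an ending like _2 or _b are one class to them, and where a whole thing is asked for, a point or a joint stands for the part that bears it (a point fixed in the world has none). Each returns a list of dicts, best first, with "confidence" (0 to 1); they miss things now and then, are a little off and sometimes report something else, mostly with a low value. They report only what shows in the picture. A call takes as long as a camera call.
- find_in(camera, target): "bbox" ([left, top, right, bottom] in pixels, round what is visible of it).
The state is a dict: "time": time; "qpos": joint angles; "qd": joint speeds; "joint_torque": joint torques, N m; "eef_pos": TCP position; "ee_rot": TCP orientation; "contact_force": force on the tool from outside, world axes, zero at the start; "torque": the same for the moment, N m; "finger_gap": finger opening in m; "grip_force": force on a finger pad.
Only numpy, scipy, OpenCV 4.12 (cv2) and the standard library are available. Lean on these libraries where they do the work, as an engineer would, in place of code of your own. Each camera call takes 0.05 s, during which the arm holds its last target. There are 200 camera calls.

## Task

Swing the yellow retaining bar fully shut, against its stop, in front of the celadon jar in the packing cradle. Then take the ball-lock pin from its wooden block with its red thumb button held in, push it down through the lined-up holes of the clevis and the bar until its flange sits on the clevis, and let go so that the button springs out and the pin is locked. Do not upset the jar, and leave everything else on the table where it is.

Things in the scene. Friction and masses are not known exactly. Their poses are not given: they have to be found in the camera images.
- cradle: blue steel packing cradle fixed to the table, base plate 200 x 290 x 12 mm; origin at the centre of its underside, z up; x points from the bar side towards the back rest (away from the robot, give or take yaw), y along the closed bar from clevis to pivot. Bar pivot at x -50, y +90 mm; aluminium clevis at x -50, y -90 mm; jar at about x +30 mm; back rest at x +92 mm, 88 mm tall.
- bar (a joint): angle of the yellow retaining bar about its upright pivot, rad: 0 = closed, against its stop, in the clevis with the holes in line; it grows as the free end swings out towards -x of the cradle (clockwise from above), up to 1.2. It stays where it is left (friction about 0.12 N m).
- bar_pivot (a point): point on the bar's pivot axis, level with the bar's top face, 79 mm above the table.
- bar_knob (a point): centre of the top of the black upright round knob on the bar, 90 mm from the pivot axis: knob 24 mm in diameter, 50 mm tall, standing on the bar's top face; this point is 129 mm above the table.
- bar_hole (a point): centre of the hole in the bar's free end, at its top face, 180 mm from the pivot axis: hole 26 mm in diameter, bar 10 mm thick, tongue 46 mm wide.
- clevis_hole (a point): centre of the mouth of the hole in the clevis's top lug, 92 mm above the table; axes as the cradle's. Two lugs 60 x 60 x 10 mm with 24 mm holes, 2 mm chamfers; the lower lug's underside is 36 mm below this point, the base plate 80 mm below. The bar's end goes between the lugs. The clevis's wall on the -y side is no higher than the lugs.
- pin: ball-lock pin, upright in its wooden block at the start, about 0.28 kg. Origin: centre of the underside of its flange, on the pin's axis, z up towards the head. Steel flange 50 mm in diameter, 6 mm thick; black head above it 34 (x) x 30 (y) x 55 mm tall (up to z = 61 mm) with the red button on its +x face; below the flange a steel shank 20 mm in diameter.
- pin_tip (a point): lower tip of the pin's shank, 72 mm below its flange; the last 17 mm taper to 10 mm in diameter. Two brass catches (the lock balls) stick out 5 mm from the shank along the pin's +y and -y, 41 to 49 mm below the flange, unless the button is held in; out, they span 30 mm and cannot pass the clevis holes.
- pin_button (a joint): how far the pin's thumb button is pushed in, towards -x of the pin, m: 0 = out (catches out), 0.005 = fully in (catches flush). Spring 3 N at rest, 7 N fully in. Squeezing the head along the pin's x axis, one finger on the button and one on the face across from it, holds it in: 40 mm across with the button out, 35 mm with it in.
- button_face (a point): centre of the outer face of the thumb button, 36 mm above the pin's origin; face 24 mm wide, 36 mm tall, 6 mm proud of the head when out.
- pin_block: fixed wooden block 90 x 90 x 90 mm with an upright hole 36 mm in diameter right through its centre, holding the pin at the start; origin at the centre of its underside.
- jar: pale celadon jar standing loose in the cradle, 104 mm tall, 92 mm across; origin at the centre of its underside, 12 mm above the table, z up. About 0.6 kg.
- lamp_stand: brass lamp holder on a dark wooden foot 90 mm square, 135 mm tall; stands loose beside the pin block, on either side of it; origin at its underside.
- ribbed_vase: grey ribbed vase, 190 mm tall, 96 mm across; origin at its underside.
- black_vase: black tapered vase, 200 mm tall, 76 mm across; origin at its underside.
- white_bottle: white bottle vase, 200 mm tall, 88 mm across; origin at its underside.
- owl: amber owl figure, 105 mm tall, 72 mm across; origin at its underside.
- ginger_jar: pale blue lidded jar, 175 mm tall, 132 mm across; origin at its underside.
- glaze_brush: brush lying on the table; origin at its underside.
- steel_rule: steel rule lying on the table, 300 x 30 x 4 mm; origin at its underside.

How it is judged:
On the way, in this order (a step that is already met when the one before it is completed fails the run):
1. the bar is swung shut (value of joint bar below 0.04 rad), for 0.2 s.
2. the pin goes down the clevis holes with its button held in (horizontal distance between pin and clevis_hole below 0.006 m and angle between pin's own z axis and vertical below 0.12 rad and z of pin in the frame of clevis_hole below 0.025 m and value of joint pin_button above 0.003 m), for 0.1 s.
At the end, for the whole second after the job is handed in: bar within 0.04 rad of closed; pin upright (0.12 rad) in the clevis, within 6 mm of the hole centre, flange at most 6 mm above the top lug, button out (within 1.5 mm), at rest; jar within 20 mm of its start and upright (0.1 rad) (value of joint bar below 0.04 rad and horizontal distance between pin and clevis_hole below 0.006 m and angle between pin's own z axis and vertical below 0.12 rad and z of pin in the frame of clevis_hole between -0.004 and 0.006 m and value of joint pin_button below 0.0015 m and linear speed of pin below 0.02 m/s and angle between jar's own z axis and vertical below 0.1 rad and distance of jar from where it was at the start of the episode below 0.02 m); the robot touches nothing.
It fails at once if the jar is knocked: shifted more than 30 mm or tipped more than 0.3 rad (distance of jar from where it was at the start of the episode above 0.03 m or angle between jar's own z axis and vertical above 0.3 rad).
It fails at once if another thing on the table is shifted by more than 30 mm (distance of any of lamp_stand, ribbed_vase, black_vase, white_bottle, owl, ginger_jar, glaze_brush, steel_rule from where it was at the start of the episode above 0.03 m).
It also fails if it takes over 58 s, if anything falls off the work surface, if the arm or the gripper's body presses on something with over 40 N, if the wrist force passes 120 N, or if a joint passes its speed limit or range.

## Working session

There is one attempt and no reset: what is moved stays moved. The work goes in short steps, each a Python script; the robot and the scene stay as the last script left them, time stands still between calls to the robot, and variables do not carry over. Pictures are saved under pics/ and viewed, at most 10 in all, crops included, and the job is handed in when it is done.

```bash
ls; mkdir -p pics; python3 - <<'E'
from station import *
import cv2,numpy as np
for n in("scene","top"):
    p,d=snapshot(n); cv2.imwrite(f"pics/{n}0.png",p); np.save(f"pics/{n}0.npy",d)
    c=camera_info(n); print(n,c["camera_matrix"],c["R"],c["t"])
    for t in("cradle","bar","bar_knob","bar_hole","clevis_hole","pin","button_face","pin_block","jar","lamp_stand"):
        try: print(t,[(np.round(q["bbox"]).tolist(),round(q["confidence"],2)) for q in find_in(n,t)[:2]])
        except Exception as e: print(t,e)
print(sense())
E
```

```text
pics
station.py
scene [[444.70610937   0.         284.97103777]
 [  0.         444.70610937 212.95024608]
 [  0.           0.           1.        ]] [[ 0.47831241  0.87818666  0.0023298 ]
 [ 0.73084342 -0.39658682 -0.55550588]
 [-0.48691389  0.26740807 -0.83150935]] [-0.27144194 -0.35506456  1.76999726]
cradle [([296.0, 177.0, 390.0, 268.0], 0.88), ([295.0, 178.0, 358.0, 203.0], 0.32)]
bar [([296.0, 180.0, 358.0, 204.0], 0.82)]
bar_knob [([295.0, 178.0, 361.0, 201.0], 0.63)]
bar_hole [([362.0, 94.0, 392.0, 143.0], 0.32)]
clevis_hole [([294.0, 179.0, 394.0, 268.0], 0.55)]
pin [([168.0, 213.0, 185.0, 239.0], 0.57), ([175.0, 224.0, 183.0, 231.0], 0.27)]
button_face [([178.0, 225.0, 184.0, 231.0], 0.37)]
pin_block [([159.0, 218.0, 200.0, 265.0], 0.85)]
jar [([337.0, 205.0, 364.0, 234.0], 0.84), ([90.0, 262.0, 141.0, 306.0], 0.44)]
lamp_stand [([226.0, 206.0, 257.0, 245.0], 0.77)]
top [[425.7984603    0.         285.21429904]
 [  0.         425.7984603  208.77544707]
 [  0.           0.           1.        ]] [[-2.87909691e-03 -9.99995315e-01 -1.03998090e-03]
 [-9.93484225e-01  2.97883714
[... 696 characters left out ...]
,  0.62837546,  0.03848408,  1.51742113, -0.02699806,
        0.99629218, -0.01999385]), 'qd': array([-1.09546763e-04,  4.30168740e-04,  1.80926158e-05,  6.99933864e-04,
        1.10483562e-03,  1.38268459e-03, -1.88804798e-03]), 'joint_torque': array([ 4.53486582e-04, -5.49622107e+01,  1.14288703e+00, -1.86944354e+01,
       -5.24730224e-02,  1.57606759e-02,  1.58802499e-05]), 'eef_pos': array([0.24756912, 0.60101078, 0.40468727]), 'ee_rot': array([ 1.94153523e-01,  9.80971156e-01,  1.45966005e-05, -2.01939826e-05]), 'contact_force': array([ 0.05861183,  0.26757297, -0.03362872]), 'torque': array([-0.01477507,  0.01167076, -0.00462132]), 'grip_force': 0.0, 'finger_gap': 0.09365072063088922}
```

```bash
python3 - <<'E'
import cv2,numpy as np
s=cv2.imread("pics/scene0.png");t=cv2.imread("pics/top0.png")
a=cv2.resize(t[145:265,185:415],None,fx=3.47,fy=3.47,interpolation=cv2.INTER_CUBIC)[:, :798]
b=cv2.resize(t[145:240,190:290],(400,380),interpolation=cv2.INTER_CUBIC)
c=cv2.resize(s[165:275,285:400],(400,383),interpolation=cv2.INTER_CUBIC)[:380]
cv2.imwrite("pics/a.png",a)
p=cv2.resize(s[205:270,150:215],(400,400),interpolation=cv2.INTER_CUBIC)
q=cv2.resize(t[210:260,350:400],(400,400),interpolation=cv2.INTER_CUBIC)
r=np.hstack([c,b]); cv2.imwrite("pics/b.png",r); cv2.imwrite("pics/c.png",np.hstack([p,q])); cv2.imwrite("pics/d.png",t)
E
```

```text
(no output)
```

View pics/d.png

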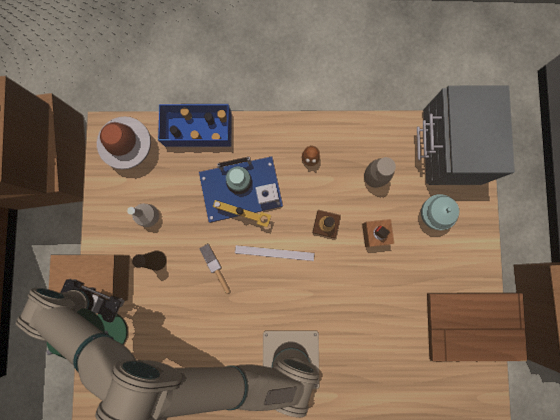

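View pics/b.png

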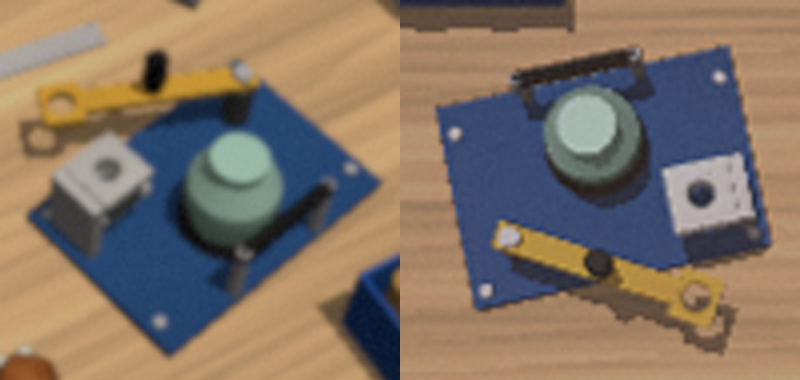

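View pics/c.png

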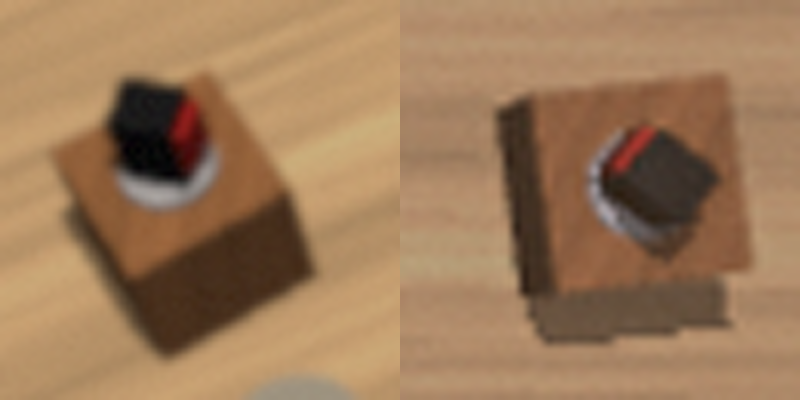

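Top crop: knob at about (600,260), clevis hole (700,193), bar hole (697,297). The bar is about 0.5 rad open. In the pin crop, the red button faces up-left. I'll fit the poses from points in both views.

```bash
cat > fit.py <<'E'
from station import *
import numpy as np
from scipy.optimize import least_squares
C={n:camera_info(n) for n in("scene","top")}
def proj(n,X):
    c=C[n];p=np.asarray(c["R"])@X+np.asarray(c["t"]);q=np.asarray(c["camera_matrix"])@p;return q[:2]/q[2]
def rz(a):return np.array([[np.cos(a),-np.sin(a),0],[np.sin(a),np.cos(a),0],[0,0,1]])
def uncrop(p,off,s):return (np.array(p)+.5)/s-.5+off
def fit(obs,x0,model):
    f=lambda v:np.concatenate([proj(n,model(v,l))-u for n,l,u in obs])
    r=least_squares(f,x0,loss="soft_l1",f_scale=.5,x_scale=[.01,.01,.1,.1][:len(x0)])
    print(np.round(r.x,4));
    for (n,l,u),e in zip(obs,f(r.x).reshape(-1,2)):print("  ",n,l,np.round(e,2))
    return r.x
E
cat > m.py <<'E'
from fit import *
T=lambda x,y:uncrop((x-400,y),(190,145),4)
S=lambda x,y:uncrop((x,y),(285,165),np.array([3.478,3.482]))
P={"ur":(.1,-.145,.012),"ul":(.1,.145,.012),"lr":(-.1,-.145,.012),"ll":(-.1,.145,.012),"ch":(-.05,-.09,.092),"pv":(-.05,.09,.083)}
B={"kn":(.09,.129),"bh":(.18,.079)}
def cr(v,l):
    if l in P: L=np.array(P[l])
    else:
        r,z=B[l]; L=np.array([-.05-r*np.sin(v[3]),.09-r*np.cos(v[3]),z])
    return np.array([v[0],v[1],0])+rz(v[2])@L
o=[("top","ul",T(437,107)),("top","ur",T(727,47)),("top","lr",T(770,243)),("top","ll",T(477,310)),("top","ch",T(700,193)),("top","pv",T(510,236)),("top","kn",T(600,260)),("top","bh",T(697,297)),
("scene","lr",S(28,215)),("scene","ur",S(168,355)),("scene","ul",S(380,182)),("scene","ch",S(109,170)),("scene","pv",S(243,72)),("scene","kn",S(155,57)),("scene","bh",S(60,102))]
v=fit(o,[.6,.15,.2,.5],cr)
for k in("ch","pv","kn","bh"):print(k,np.round(cr(v,k),4))
T=lambda x,y:uncrop((x-400,y),(350,210),8)
S=lambda x,y:uncrop((x,y),(150,205),400/65)
bl=lambda v,l:np.array([v[0],v[1],.09])+rz(v[2])@np.array({"ul":(.045,.045,0),"ur":(.045,-.045,0),"lr":(-.045,-.045,0),"ll":(-.045,.045,0)}[l])
b=fit([("top","ul",T(532,96)),("top","ur",T(727,74)),("top","lr",T(750,268)),("top","ll",T(553,293)),("scene","ll",S(207,70)),("scene","lr",S(50,150)),("scene","ur",S(133,278)),("scene","ul",S(290,195))],[.5,-.25,0.],bl)
# head top corners: a=+x+y ...
H={"pp":(.017,.015),"pm":(.017,-.015),"mm":(-.017,-.015),"mp":(-.017,.015)}
hd=lambda v,l:np.array([v[0],v[1],.151])+rz(v[2])@np.array([*H[l],0])
h=fit([("top","pm",T(657,130)),("top","mm",T(718,180)),("top","mp",T(672,227)),("top","pp",T(612,172)),("scene","mm",S(113,118)),("scene","mp",S(126,80)),("scene","pp",S(186,97)),("scene","pm",S(168,142))],[b[0],b[1],.85],hd)
np.save("v.npy",v);np.save("h.npy",h)
E
python3 m.py
```

```text
[0.6363 0.188  0.2142 0.5304]
   top ul [-0.56  0.2 ]
   top ur [ 0.43 -0.68]
   top lr [0.77 0.39]
   top ll [-0.43 -0.06]
   top ch [0.44 0.16]
   top pv [-0.09  0.28]
   top kn [-0.63  0.42]
   top bh [-0.02  0.25]
   scene lr [-0.88 -0.15]
   scene ur [0.66 0.29]
   scene ul [ 0.85 -0.12]
   scene ch [-0.55  0.02]
   scene pv [-0.07  0.56]
   scene kn [0.35 0.27]
   scene bh [0.06 0.43]
ch [0.6066 0.0894 0.092 ]
pv [0.5683 0.2653 0.083 ]
kn [0.5403 0.1797 0.129 ]
bh [0.5124 0.0942 0.079 ]
[ 0.4618 -0.3243  0.0995]
   top ul [-0.36 -0.19]
   top ur [-0.06  0.02]
   top lr [0.32 0.56]
   top ll [0.11 0.  ]
   scene ll [ 0.37 -0.16]
   scene lr [0.03 0.35]
   scene ur [-0.64  0.46]
   scene ul [ 0.22 -0.39]
[ 0.4617 -0.3225  0.7927]
   top pm [ 0.62 -0.87]
   top mm [ 0.18 -0.27]
   top mp [0.03 0.05]
   top pp [0.35 0.05]
   scene mm [-1.49  0.73]
   scene mp [ 0.54 -1.16]
   scene pp [ 1.21 -1.31]
   scene pm [ 0.09 -0.49]
```

```bash
cat > h.py <<'E'
from fit import *
from scipy.spatial.transform import Rotation as Ro
def ori(psi):
    y=np.array([np.cos(psi),np.sin(psi),0]);z=np.array([0,0,-1.]);return Ro.from_matrix(np.column_stack([np.cross(y,z),y,z])).as_quat()
def best(pos,psi):
    c=[]
    for k in(0,1):
        q=inverse_kinematics(list(pos),ori(psi+k*np.pi))
        if q is not None:c.append((np.abs(np.array(q)-sense()["qpos"]).max()+(5 if abs(q[6])>2.5 else 0),psi+k*np.pi,np.round(q,2)))
    c.sort(key=lambda t:t[0]);print(c[0]);return c[0][1]
def st(m=""):
    s=sense();print(m,round(s["time"],2),np.round(s["eef_pos"],4),"F",np.round(s["contact_force"],1),"gap",round(s["finger_gap"],4),"g",round(s["grip_force"],1));return s
E
python3 - <<'E'
from h import *
v=np.load("v.npy"); yaw=v[2]; pv=np.array([v[0],v[1]])+rz(yaw)[:2,:2]@[-.05,.09]
def k(th):
    a=np.arctan2(-np.cos(th),-np.sin(th))+yaw; return pv+.09*np.array([np.cos(a),np.sin(a)]),a
zg=.079+.031+.18
p,a=k(v[3]); 
s=sense()["eef_pos"]; move_l([s[0],s[1],.45]); 
psi=best([*p,.42],a); d=psi-a
movep([*p,.42],ori(psi)); move_gripper(.054); move_l([*p,zg],vel=.12); st("down")
move_gripper(.02,30); st("grip")
for th in np.linspace(v[3],-.02,8)[1:]:
    p,a=k(th); move_l([*p,zg],ori(a+d),vel=.08); st(round(th,2))
move_gripper(.054); st("open"); move_l([*p,.44],vel=.2)
for n in C:
    im,D=snapshot(n); import cv2; cv2.imwrite(f"pics/{n}1.png",im); np.save(f"pics/{n}1.npy",D)
t=cv2.imread("pics/top1.png");s=cv2.imread("pics/scene1.png")
cv2.imwrite("pics/e.png",np.hstack([cv2.resize(s[165:275,285:395],(400,400),interpolation=2),cv2.resize(t[145:245,190:290],(400,400),interpolation=2)]))
E
```

```text
(np.float64(0.9738984149749642), np.float64(1.2545497180218854), array([-0.45,  0.5 ,  0.12,  1.73, -0.07,  0.92,  0.95]))
down 5.42 [0.5407 0.1798 0.2907] F [-1.   0.3  0.3] gap 0.054 g 0.0
grip 6.01 [0.5408 0.1812 0.2903] F [ 1.6  4.8 -2. ] gap 0.0233 g 30.0
0.45 6.26 [0.5479 0.1793 0.2903] F [ 2.3  4.7 -1.4] gap 0.0236 g 30.0
0.37 6.51 [0.5547 0.178  0.2902] F [ 1.9  6.1 -1. ] gap 0.0234 g 30.0
0.29 6.76 [0.5617 0.1773 0.2903] F [ 1.9  5.1 -1.3] gap 0.0234 g 30.0
0.22 7.01 [0.5687 0.1771 0.2903] F [ 1.3  6.  -0.6] gap 0.023 g 30.0
0.14 7.26 [0.5757 0.1775 0.2903] F [ 1.   5.5 -0.3] gap 0.0235 g 30.0
0.06 7.51 [0.5826 0.1784 0.2903] F [0.  5.9 0. ] gap 0.024 g 30.0
-0.02 7.76 [0.5885 0.1797 0.2902] F [-1.6  4.7  2.1] gap 0.0231 g 30.0
open 8.42 [0.5892 0.1776 0.29  ] F [ 0.3  0.6 -1. ] gap 0.0541 g 0.0
```

View pics/e.png

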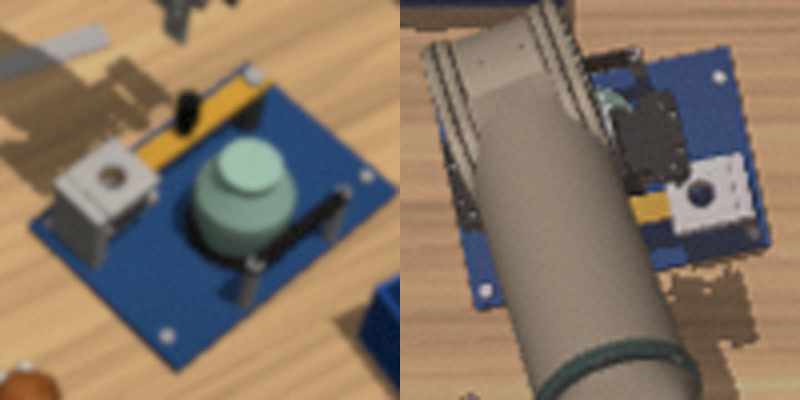

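The bar is in the clevis, with the hole dark at about (112,177) in the scene crop. A thin yellow rim inside it suggests the bar isn't quite on its stop. I'll push the knob a bit further until the force rises, then measure the hole centre.

```bash
python3 - <<'E'
from h import *
import cv2
v=np.load("v.npy"); yaw=v[2]
s=sense();p=s["eef_pos"];q=s["ee_rot"]
ux=np.array([np.cos(yaw),np.sin(yaw),0])
p0=np.array([p[0],p[1]+.0015,.29]); move_l(p0,vel=.2); move_gripper(.02,40); st("grip")
for d in(.002,.004,.006,.008,.010):
    move_l(p0+ux*d,vel=.03); f=st(d)["contact_force"]@ux
    if f<-12:break
wait(.2);move_gripper(.054); st(); s=sense()["eef_pos"]; move_l([s[0],s[1],.46],vel=.25)
h=np.load("h.npy"); psi=best([h[0],h[1],.46],h[2]); movep([h[0],h[1],.46],ori(psi)); st("over pin"); print(psi)
for n in C:
    im,D=snapshot(n); cv2.imwrite(f"pics/{n}2.png",im); np.save(f"pics/{n}2.npy",D)
t=cv2.imread("pics/top2.png");s=cv2.imread("pics/scene2.png")
cv2.imwrite("pics/f.png",np.hstack([cv2.resize(s[195:245,290:340],(400,400),interpolation=2),cv2.resize(t[170:220,240:290],(400,400),interpolation=2)]))
E
```

```text
grip 10.91 [0.5887 0.18   0.2905] F [-1.   2.8  5. ] gap 0.0233 g 40.0
0.002 11.16 [0.5896 0.1803 0.2905] F [-6.5  1.8  8.4] gap 0.0231 g 40.0
0.004 11.41 [0.5903 0.1805 0.2904] F [-9.6  1.3 11.4] gap 0.0235 g 40.0
0.006 11.66 [0.591  0.1807 0.2904] F [-13.1   0.1  15.2] gap 0.0232 g 40.0
 12.52 [0.5948 0.1803 0.2899] F [-0.6 -1.2  0.2] gap 0.0543 g 0.0
(np.float64(0.6535475032390448), np.float64(0.7927402236814332), array([ 0.36,  0.46,  0.3 ,  1.7 , -0.15,  1.01,  1.5 ]))
over pin 15.23 [ 0.4628 -0.3212  0.4599] F [-0.2 -0.3 -0.1] gap 0.0538 g 0.0
0.7927402236814332
```

View pics/f.png

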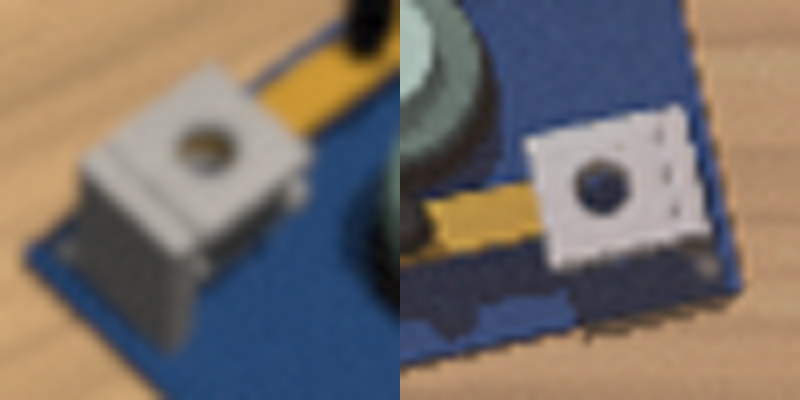

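The bar is on its stop: the force rose as the knob stopped at x≈0.589. The hole centre is at (207,152) in the scene crop and (603,187) in the top crop. Next I'll triangulate the hole and grasp the pin.

```bash
python3 - <<'E'
from h import *
import cv2
us=uncrop((207,152),(290,195),8);ut=uncrop((203,187),(240,170),8)
for o in([("scene","",us)],[("top","",ut)],[("scene","",us),("top","",ut)]):
    c=fit(o,[.606,.09],lambda v,l:np.array([v[0],v[1],.092]))
np.save("c.npy",c)
h=np.load("h.npy");psi=h[2];zg=.126+.18
move_gripper(.06); move_l([h[0],h[1],zg+.005],ori(psi),vel=.15); move_l([h[0],h[1],zg],vel=.05); st("down")
move_gripper(.025,50); st("grip")
move_l([h[0],h[1],.38],vel=.1); st("lift"); move_l([h[0],h[1],.48],vel=.2); s=st("up"); 
for n in C:
    im,D=snapshot(n); cv2.imwrite(f"pics/{n}3.png",im)
    u=proj(n,np.array([*s["eef_pos"][:2],s["eef_pos"][2]-.23])).astype(int); x,y=u; print(n,u)
    cv2.imwrite(f"pics/g_{n}.png",cv2.resize(im[y-35:y+35,x-35:x+35],(400,400),interpolation=2))
cv2.imwrite("pics/g.png",np.hstack([cv2.imread("pics/g_scene.png"),cv2.imread("pics/g_top.png")]))
E
```

```text
[0.6069 0.0892]
   scene  [0. 0.]
[0.6069 0.0899]
   top  [-0. -0.]
[0.6069 0.0895]
   scene  [ 0.08 -0.03]
   top  [0.09 0.02]
down 17.07 [ 0.4617 -0.3224  0.3062] F [1.1 0.4 0.6] gap 0.0602 g 0.0
grip 17.59 [ 0.4614 -0.323   0.3065] F [-2.3 -1.1  5.2] gap 0.0346 g 48.9
lift 18.48 [ 0.4615 -0.3221  0.3793] F [-0.  -0.9 -3.5] gap 0.0346 g 48.9
up 19.13 [ 0.4614 -0.3221  0.4787] F [ 0.1 -0.3 -3.7] gap 0.0344 g 48.9
scene [166 202]
top [389 229]
```

View pics/g.png

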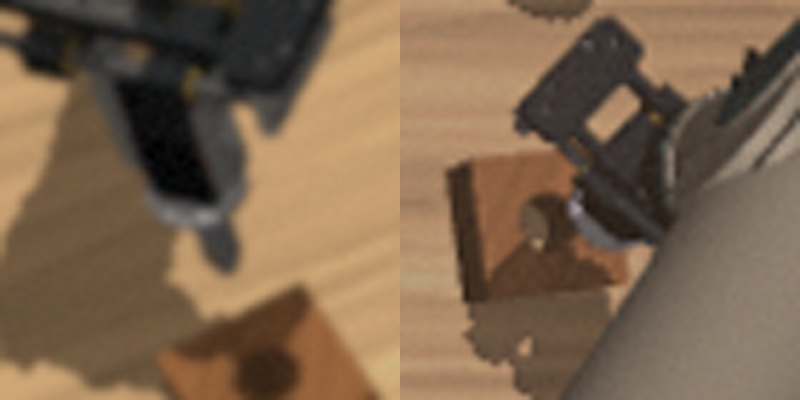

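The pin is held with its button in (gap 34.5 mm). Its tip is at (225,268) in the scene crop and the flange centre is at about (188,210). I'll compare those with the projected tool axis.

```bash
python3 - <<'E'
from h import *
s=sense();e=s["eef_pos"];R=Ro.from_quat(s["ee_rot"]).as_matrix();print(R.round(3))
tx,ty=R[:,0],R[:,1]
off=np.array([131,167])
for m,z,pt in(("tip",-.308,(226,270)),("flange",-.213,(190,212))):
    X=e+np.array([0,0,z]); 
    u=uncrop(pt,off,400/70)
    p=proj("scene",X);J=np.column_stack([proj("scene",X+.01*tx)-p,proj("scene",X+.01*ty)-p,proj("scene",X+[0,0,.01])-p])/10
    print(m,"obs",u,"pred",p,"diff",u-p,"px/mm tx,ty,z",J.round(3).tolist())
E
```

```text
[[-0.712  0.702 -0.003]
 [ 0.702  0.712  0.002]
 [ 0.004 -0.001 -1.   ]]
tip obs [170.1375 213.8375] pred [172.54631525 218.12503507] diff [-2.40881525 -4.28753507] px/mm tx,ty,z [[0.138, 0.312, -0.071], [-0.271, 0.079, -0.185]]
flange obs [163.8375 203.6875] pred [165.45732388 199.51161142] diff [-1.61982388  4.17588858] px/mm tx,ty,z [[0.15, 0.331, -0.08], [-0.281, 0.081, -0.21]]
```

```bash
python3 - <<'E'
from h import *
import cv2
c=np.load("c.npy"); 
for k in(.79,1.1,.5):
    psi=best([*c,.48],k)
psi=best([*c,.48],.9)
movep([*c,.48],ori(psi)); move_l([*c,.406],vel=.15); wait(.3); s=st("above"); np.save("psi.npy",psi)
im,D=snapshot("scene"); cv2.imwrite("pics/scene4.png",im)
e=s["eef_pos"]
print(proj("scene",e-[0,0,.288]),proj("scene",np.array([*c,.092])), proj("scene",e-[0,0,.255]))
cv2.imwrite("pics/i.png",cv2.resize(im[175:240,285:350],(585,585),interpolation=2))
E
```

```text
(np.float64(0.7701414726126535), 0.79, array([-0.35,  0.52,  0.26,  1.53, -0.14,  1.11,  0.73]))
(np.float64(0.6649359301604859), 1.1, array([-0.31,  0.51,  0.19,  1.53, -0.1 ,  1.11,  1.  ]))
(np.float64(1.041650234504428), 0.5, array([-0.38,  0.52,  0.3 ,  1.53, -0.16,  1.12,  0.46]))
(np.float64(0.6947802466002426), 0.9, array([-0.34,  0.51,  0.24,  1.53, -0.13,  1.11,  0.83]))
above 21.78 [0.6071 0.0895 0.4069] F [ 0.1  1.  -3.3] gap 0.0346 g 48.9
[316.05159825 208.84064499] [315.51524125 213.53008944] [316.6980856  202.81697476]
```

View pics/i.png

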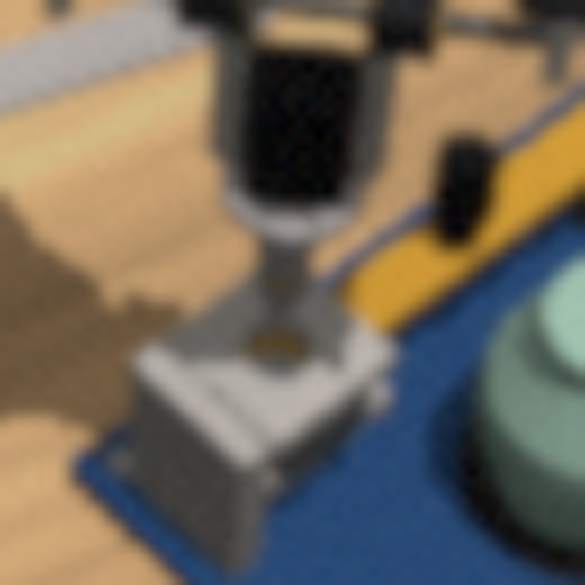

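The tip is over the hole, with the hole centre at (279,347) and the shank axis at x≈284 in the crop, within about 1.5 mm of the prediction. I'll lower it in steps with force monitoring.

```bash
python3 - <<'E'
from h import *
c=np.load("c.npy").copy(); f0=sense()["contact_force"].copy()
z=.406
move_l([*c,.38],vel=.08); z=.38
while z>.3085:
    z-=.005; z=max(z,.308)
    move_l([*c,z],vel=.05); s=st(round(z,4)); f=s["contact_force"]-f0
    if f[2]>15 or np.hypot(f[0],f[1])>15: print("stop",c);break
    if np.hypot(f[0],f[1])>2.5: c+=np.clip(f[:2]*.00025,-.0015,.0015)
np.save("c2.npy",c);print(c)
E
```

```text
0.375 22.56 [0.6068 0.0895 0.3749] F [ 0.3  0.3 -3.7] gap 0.0344 g 48.9
0.37 22.81 [0.6067 0.0895 0.3697] F [-0.2  0.1 -3.8] gap 0.0349 g 48.9
0.365 23.06 [0.6067 0.0895 0.3646] F [ 0.3  1.2 -3.8] gap 0.0345 g 48.9
0.36 23.31 [0.6067 0.0896 0.3596] F [ 0.3  0.2 -3. ] gap 0.0345 g 48.9
0.355 23.56 [0.6067 0.0896 0.3546] F [ 0.8  0.1 -4.1] gap 0.0344 g 48.9
0.35 23.81 [0.6067 0.0896 0.3495] F [ 0.1  0.4 -4.7] gap 0.0345 g 48.9
0.345 24.06 [0.6067 0.0895 0.3446] F [-0.6  1.2 -4.2] gap 0.0348 g 48.9
0.34 24.31 [0.6069 0.0895 0.3396] F [ 0.2  0.1 -4.7] gap 0.0344 g 48.9
0.335 24.56 [0.6068 0.0895 0.3346] F [ 0.9 -0.4 -3.6] gap 0.0344 g 48.9
0.33 24.81 [0.6068 0.0896 0.3296] F [-1.2  1.2 -3.7] gap 0.0341 g 48.9
0.325 25.06 [0.6067 0.0896 0.3245] F [-0.   1.5 -3.8] gap 0.0344 g 48.9
0.32 25.31 [0.6067 0.0896 0.3196] F [ 0.6  0.9 -4.4] gap 0.034 g 48.9
0.315 25.56 [0.6068 0.0895 0.3146] F [-0.9  1.5 -4. ] gap 0.0346 g 48.9
0.31 25.81 [0.6068 0.0895 0.3096] F [ 0.2  0.  -3.2] gap 0.0347 g 48.9
0.308 26.06 [0.607  0.0894 0.3085] F [-0.5 -0.4  1.2] gap 0.0344 g 48.9
[0.60687241 0.08952282]
```

```bash
python3 - <<'E'
from h import *
import cv2
c=np.load("c2.npy"); 
move_l([*c,.3068],vel=.03); st("seat"); wait(.2)
move_gripper(.065); st("open"); move_l([*c,.46],vel=.15); wait(.3)
psi=float(np.load("psi.npy")); p=[.5,-.1,.5]; movep(p,ori(psi)); st()
v=[]
for n,o in(("scene",(290,180)),("top",(240,165))):
    im,D=snapshot(n); v.append(cv2.resize(im[o[1]:o[1]+55,o[0]:o[0]+55],(400,400),interpolation=2))
cv2.imwrite("pics/j.png",np.hstack(v))
E
```

```text
seat 26.31 [0.607  0.0894 0.3085] F [-3.2 -0.5 10.1] gap 0.0344 g 48.9
open 27.17 [0.6068 0.0893 0.3066] F [-0.8  0.2  0.1] gap 0.0653 g 0.0
 29.52 [ 0.5008 -0.0985  0.4999] F [0.6 0.9 0.2] gap 0.0649 g 0.0
```

View pics/j.png

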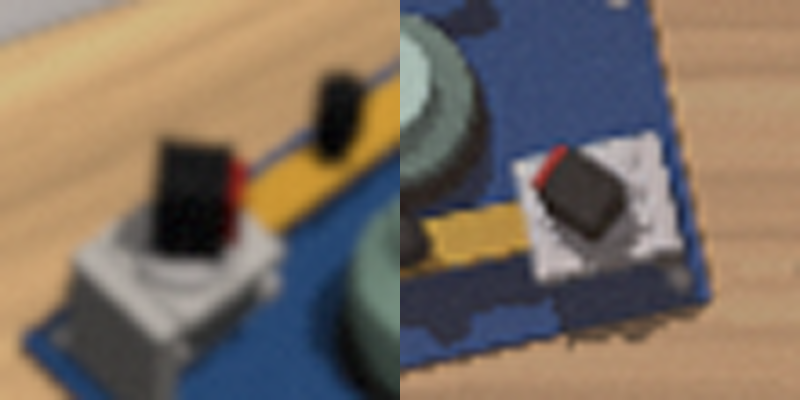

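The pin stands upright with its flange on the clevis. The red button is out at (238,200) in the scene crop, the bar is shut and the jar hasn't moved. I'm handing the job in.

```bash
python3 -c "
from station import *
print(job_done())"
```

```text
the job is handed in; nothing more can be done
None
```

I handed the job in at about 30 s: the bar is shut against its stop and the pin is seated in the clevis with its button out, with the jar not visibly moved; the hand-in gave no verdict.

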